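Nudge the soldering board into its turntable seat

TASK

The round cream soldering board has been left off-centre on the steel soldering turntable. Without picking it up, push it across the plate with the fingertips until it drops into the round recess in the middle and sits flat, fully home. The board is brittle, so do not force it; leave the jar, the cutters and the tweezers where they are.

Things in the scene. Friction and masses are not known exactly. Their poses are not given: they have to be found in the camera images.
- board_center (a point): Centre, half-way up, of the loose soldering board: a cream honeycomb ceramic disc, 70 mm diameter, 12 mm thick, about 65 g, z axis up. It starts flat on the turntable plate, about 50 mm off the recess centre in any direction, partly overhanging the recess. This point is 12 mm above the recess floor while it lies on the plate, 6 mm when seated (the board then stands 6 mm proud).
- seat (a point): Centre of the floor of the round recess in the middle of the turntable plate, z axis up. Dark floor, 73 mm diameter (1.5 mm clear all round the board), 6 mm deep, upright walls. As the board's centre crosses the recess edge its leading side tips in; pushed on to the middle, the rest drops in and the far wall stops it.
- turntable_plate (a joint): Turn (rad) of the flat steel plate, 180 mm diameter, on its spindle about the vertical axis through the recess centre, against a light bearing friction of about 0.04 N m; any turn will do. Its top face is 52 mm above the bench and 6 mm above the recess floor. The 140 mm foot below it does not move on the bench.
- flux_jar: Small jar with a black lid, 54 mm diameter, 58 mm high, on the bench beside the turntable; origin at the centre of its underside. Leave it alone.
- cutters: Wire cutters with orange grips lying on the bench beside the turntable, about 135 mm long, 76 mm wide, 14 mm high; origin near the pivot, jaws towards its +x. Leave them alone.
- tweezers: Steel cross-lock tweezers with wooden grips lying on the bench beside the turntable, about 165 mm long, 19 mm wide, 9 mm high; origin at the middle, underside, length along its x. Leave them alone.
Things that resemble listed ones, but are neither listed nor needed, are in the scene too. Leave any blue, green or orange look-alike of the part that bears board_center alone.

How it is judged:
By the outcome, as a careful person would: the job done as asked, in the order asked, and still so for the second after the job is handed in, with the robot touching nothing.
It also fails if it takes over 40 s, if anything falls off the work surface, if the arm or the gripper's body presses on something with over 40 N, if the wrist force passes 120 N, or if a joint passes its speed limit or range.

ROBOT

A 7-joint arm with a two-finger parallel gripper is mounted at the origin on the work surface. World frame = base frame: x ahead of the robot, y to its left, z up, the work surface at z = 0. Lengths are in m, angles in rad, forces in N, time in s.
With the tool pointing down it reaches from about 0.4 to 0.85 m from the base axis. Payload 4.5 kg.
Tool frame: the origin (TCP) lies at the centre of the arm's flange, where the gripper is bolted on; the fingertips stand r.tcp_to_tips ahead of it and the grasp point (between the pads) lies 147 mm ahead of it (r.tcp_to_tips is the distance from the TCP to the fingertips, in m); x points along the fingers, y is the direction in which the jaws open and shut, and the axes are right-handed (so a half turn about x gives the same grasp; the last joint's range is limited). The gripper opens to 88 mm and grips with 3 to 60 N. Pads are 18 mm wide; open, the fingers measure 123 mm over their backs; the gripper's body (75 mm by 187 mm) begins 45 mm behind the grasp point.
Start: joints at [-1.191, 0.689, -0.195, 1.565, 0.157, 0.902, -0.215], TCP at [0.212, 0.588, 0.405] pointing down, gripper open.
Joint ranges: [-3.01, 3.01], [-0.46, 2.08], [-1.47, 1.51], [0.13, 2.56], [-1, 4.14], [0.04, 2.09], [-2.66, 2.66]. Speed limits (rad/s): [2.57, 2.57, 3.14, 3.14, 3.14, 3.14, 3.14].

INTERFACE

Orientations are given as a unit quaternion [x, y, z, w].
In Python, from plant import r, eyes gives the robot as it stands.
- The arm moves only by the tool carry_out, never from a script. Its argument "targets" is text: rows parted by semicolons, each of 5 numbers parted by spaces: the opening, from 0 (shut) to 1 (fully open), then the shift along the tool's x, y, z in mm, then the turn about the tool's x in rad. A call has 1 to 20 rows; each row shifts and turns the commanded pose from where the row before left it, along the tool's axes as they then stand; what a row does not reach is not made up. A row lasts 1/12 s, in which the tool goes at most 41.7 mm and 7.16 degrees, less where a joint would pass 70% of its speed; a pose out of reach is approached as far as the arm can. A call is refused whole if a number of a shift passes 41.7 or a number of a turn 0.125, either way. A call with a gripper value outside its range is refused whole. The fingers move at their own pace and stop on an object; "force" is the grip in N (left out, the last holds). Time passes only in rows, so rows that do not move let the fingers close. It gives the time, the measured TCP pose, the force and the opening at its end, in the units of the state.
- r.get_state(): the state, without advancing time (a new reading comes with each control period).
- eyes.snapshot(name): name is "side" or "top"; returns (picture, depth): 384x512x3 uint8, blue, green, red; 384x512 float32, m along the optical axis (not along the pixel's ray), 0 where there is no reading.
- eyes.camera_params(name): a dict with "intrinsics" (3x3 intrinsics, pixels), "rvec" (rotation vector, rad) and "tvec" (3), from world to camera coordinates, as OpenCV has them. Camera axes: x right, y down, z forward; pixel columns grow to the right and rows downward; lengths in m; the calibration is good to about 2 mm. A picture is of the moment at which its call begins. camera_params takes no time and is no camera call.
- r.finish_job(): hands the job in, once; it reports no verdict.
The state is a dict: "clock": time; "q": joint angles; "qd": joint speeds; "joint_torque": joint torques, N m; "tool_pos": TCP position; "eef_rot": TCP orientation; "contact_force": force on the tool from outside, world axes, zero at the start; "moment": the same for the moment, N m; "opening": opening from 0.0 (shut) to 1.0 (fully open).
Only numpy, scipy, OpenCV 4.12 (cv2) and the standard library are available. Lean on these libraries where they do the work, as an engineer would, in place of code of your own. Each camera call takes 0.05 s, during which the arm holds its last target.

## Working session

There is one attempt and no reset: what is moved stays moved. The work goes in short steps, Python scripts to look and compute and a tool call to move; the robot and the scene stay as the last step left them, time stands still between calls to the robot, and variables do not carry over. Pictures are saved under pics/ and viewed, and the job is handed in when it is done.

Besides the shell and the picture viewer there is one more tool, called after "Request:" as name(argument=value, ...) on one line, values as JSON. carry_out: Moves the arm, as the interface text tells. Its arguments: {"type":"object","properties":{"targets":{"type":"string"},"force":{"type":"number"}},"required":["targets"]}

```bash
mkdir -p pics; ls
python3 - <<'E'
from plant import r, eyes
import cv2,numpy as np
for n in("top","side"):
    p,d=eyes.snapshot(n); cv2.imwrite(f"pics/{n}0.png",p); np.save(f"{n}0.npy",d)
    c=eyes.camera_params(n); print(n,c)
s=r.get_state(); print(s['clock'],s['tool_pos'],s['eef_rot'],s['opening'],s['contact_force'],r.tcp_to_tips)
E
```

```text
pics
top {'intrinsics': array([[446.775078  ,   0.        , 257.12355171],
       [  0.        , 446.775078  , 186.84375987],
       [  0.        ,   0.        ,   1.        ]]), 'rvec': array([ 2.17881511, -2.18889746,  0.07671855]), 'tvec': array([0.01015715, 0.58184213, 0.99959128])}
side {'intrinsics': array([[402.82114517,   0.        , 253.69418256],
       [  0.        , 402.82114517, 190.42235243],
       [  0.        ,   0.        ,   1.        ]]), 'rvec': array([ 0.84960522, -2.53373871,  1.08604437]), 'tvec': array([0.44431052, 0.28528438, 0.63227889])}
0.1 [0.21174822 0.5877393  0.40402494] [ 0.1210382   0.69662418 -0.12214925  0.69652284] 0.9988612233227798 [-0.29897855  0.69530337  0.58744964] 0.166
```

View pics/top0.png

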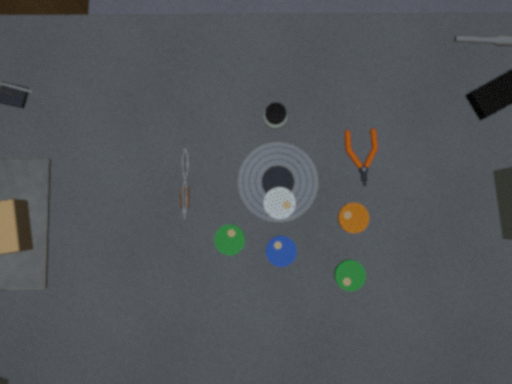

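View pics/side0.png

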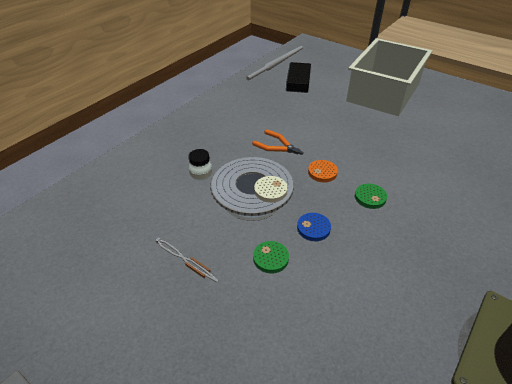

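Candidates for the board, in top-view pixels:
- cream disc (279,204), on the plate
- green discs (229,240) and (351,276)
- blue disc (281,251)
- orange disc (354,218)

The task describes the cream one on the plate, so I choose that. The recess is the dark disc near (278,181). Next I'll measure and check a crop.

```bash
cat > h.py <<'E'
import cv2,numpy as np
from plant import r,eyes
from scipy.spatial.transform import Rotation as R
def cam(n):
    c=eyes.camera_params(n); K=np.array(c['intrinsics']); Rm=cv2.Rodrigues(np.array(c['rvec']))[0]; return K,Rm,np.array(c['tvec']).ravel()
def ray(n,uv,z):
    K,Rm,t=cam(n); d=Rm.T@np.linalg.solve(K,[uv[0],uv[1],1.]); o=-Rm.T@t
    return o+d*(z-o[2])/d[2]
def proj(n,X):
    c=eyes.camera_params(n); return cv2.projectPoints(np.array([X],float),np.array(c['rvec']),np.array(c['tvec']),np.array(c['intrinsics']),None)[0].ravel()
def cream(p,roi):
    x0,y0,x1,y1=roi; m=np.zeros(p.shape[:2],np.uint8); b=p.astype(int)
    m[y0:y1,x0:x1]=((b.min(2)>165))[y0:y1,x0:x1]*255
    m=cv2.morphologyEx(m,cv2.MORPH_CLOSE,np.ones((7,7)))
    cs=cv2.findContours(m,cv2.RETR_EXTERNAL,cv2.CHAIN_APPROX_NONE)[0]
    return max(cs,key=cv2.contourArea) if cs else None
E
python3 - <<'E'
from h import *
p=cv2.imread("pics/top0.png"); d=np.load("top0.npy")
for y in(165,181,195,204,212): print(y,[tuple(p[y,x]) for x in (245,262,278,285)],d[y,278])
c=cream(p,(225,130,330,230)); e=cv2.fitEllipse(c); print("board",e,cv2.minEnclosingCircle(c))
print("board xy",ray("top",e[0],.064), "diam",np.linalg.norm(ray("top",(e[0][0]-e[1][0]/2,e[0][1]),.064)-ray("top",(e[0][0]+e[1][0]/2,e[0][1]),.064)))
# plate rim from depth
K,Rm,t=cam("top"); v,u=np.mgrid[:384,:512]
X=np.stack([(u-K[0,2])/K[0,0]*d,(v-K[1,2])/K[1,1]*d,d],-1); W=(X-t)@Rm
z=W[...,2]; roi=np.zeros_like(z,bool); roi[130:235,225:330]=1
m=((z>.042)&(z<.075)&roi).astype(np.uint8)
cs=max(cv2.findContours(m,0,1)[0],key=cv2.contourArea); e2=cv2.fitEllipse(cs);print("plate",e2,ray("top",e2[0],.052))
print("plate z",np.median(z[150:160,270:285]),"board z",z[204,279],"rec",z[178,278])
g=p.max(2); dm=((g<60)&(np.hypot(u-278,v-181)<25)).astype(np.uint8)
cs=max(cv2.findContours(dm,0,1)[0],key=cv2.contourArea);print("dark",cv2.boundingRect(cs))
print("proj origin axes",proj("top",[.5,0,0]),proj("top",[.6,0,0]),proj("top",[.5,.1,0]))
cr=cv2.resize(p[130:270,205:380],None,fx=4,fy=4,interpolation=cv2.INTER_CUBIC); cv2.imwrite("pics/crop0.png",cr)
s=r.get_state(); print(R.from_quat(s['eef_rot']).as_matrix().round(3))
E
```

```text
165 [(np.uint8(121), np.uint8(111), np.uint8(105)), (np.uint8(116), np.uint8(109), np.uint8(102)), (np.uint8(94), np.uint8(90), np.uint8(85)), (np.uint8(120), np.uint8(112), np.uint8(107))] 0.9981203
181 [(np.uint8(124), np.uint8(114), np.uint8(110)), (np.uint8(74), np.uint8(68), np.uint8(65)), (np.uint8(57), np.uint8(49), np.uint8(46)), (np.uint8(56), np.uint8(48), np.uint8(45))] 0.9952829
195 [(np.uint8(112), np.uint8(105), np.uint8(100)), (np.uint8(121), np.uint8(112), np.uint8(107)), (np.uint8(165), np.uint8(163), np.uint8(155)), (np.uint8(166), np.uint8(162), np.uint8(155))] 0.97662693
204 [(np.uint8(112), np.uint8(107), np.uint8(100)), (np.uint8(125), np.uint8(118), np.uint8(110)), (np.uint8(168), np.uint8(164), np.uint8(156)), (np.uint8(113), np.uint8(141), np.uint8(156))] 0.9749455
212 [(np.uint8(96), np.uint8(93), np.uint8(89)), (np.uint8(114), np.uint8(107), np.uint8(99)), (np.uint8(173), np.uint8(167), np.uint8(160)), (np.uint8(172), np.uint8(166), np.uint8(157))] 0.9732066Traceback (most recent call last):
  File "<stdin>", line 4, in <module>
cv2.error: OpenCV(4.12.0) /io/opencv/modules/imgproc/src/shapedescr.cpp:356: error: (-215:Assertion failed) n >= 0 && (depth == CV_32F || depth == CV_32S) in function 'fitEllipseNoDirect'
```

```bash
sed -i 's/((b.min(2)>165))\[/((b[...,2]>138)\&(b[...,1]>125))[/' h.py
python3 - <<'E'
from h import *
p=cv2.imread("pics/top0.png"); d=np.load("top0.npy")
c=cream(p,(225,130,330,230)); e=cv2.fitEllipse(c); print("board",e,cv2.minEnclosingCircle(c))
print("board xy",ray("top",e[0],.064), "diam",np.linalg.norm(ray("top",(e[0][0]-e[1][0]/2,e[0][1]),.064)-ray("top",(e[0][0]+e[1][0]/2,e[0][1]),.064)))
K,Rm,t=cam("top"); v,u=np.mgrid[:384,:512]
X=np.stack([(u-K[0,2])/K[0,0]*d,(v-K[1,2])/K[1,1]*d,d],-1); W=(X-t)@Rm
z=W[...,2]; roi=np.zeros_like(z,bool); roi[130:235,225:330]=1
m=((z>.03)&(z<.08)&roi).astype(np.uint8)
cs=max(cv2.findContours(m,0,1)[0],key=cv2.contourArea); e2=cv2.fitEllipse(cs);print("plate",e2,ray("top",e2[0],.052))
print("plate z",np.median(z[150:160,270:285]),"board z",z[204,279],"rec",z[178,278])
g=p.max(2); dm=((g<80)&(np.hypot(u-278,v-181)<25)).astype(np.uint8)
cs=max(cv2.findContours(dm,0,1)[0],key=cv2.contourArea);b=cv2.boundingRect(cs);print("dark",b)
print("recess x range",ray("top",(b[0]-.5,181),.052),ray("top",(b[0]+b[2]-.5,181),.052),"top edge",ray("top",(278,b[1]-.5),.052))
for q in ([.5,0,0],[.6,0,0],[.5,.1,0]): print("proj",q,proj("top",q))
# blobs of tall things near
for n,(uu,vv) in dict(jar=(276,114),cut=(363,165),twz=(185,185),orange=(354,218),blue=(281,251),green=(229,240)).items(): print(n,W[vv,uu].round(3))
cr=cv2.resize(p[130:270,205:380],None,fx=4,fy=4,interpolation=cv2.INTER_CUBIC); cv2.imwrite("pics/crop0.png",cr)
s=r.get_state(); print(R.from_quat(s['eef_rot']).as_matrix().round(3))
E
```

```text
board ((279.1337585449219, 202.97007751464844), (30.250009536743164, 30.714435577392578), 97.3902359008789) ((279.19482421875, 202.73944091796875), 15.826717376708984)
board xy [ 0.54327703 -0.04046117  0.064     ] diam 0.06599423772398477
plate ((277.85491943359375, 181.23854064941406), (80.0413589477539, 80.4148178100586), 117.55028533935547) [ 0.5918845  -0.03858624  0.052     ]
plate z 0.05203054014507516 board z 0.06185017830398978 rec 0.04423021433812352
dark (262, 166, 32, 26)
recess x range [ 0.59258594 -0.00234004  0.052     ] [ 0.59225166 -0.07326257  0.052     ] top edge [ 0.62697749 -0.03918531  0.052     ]
proj [0.5, 0, 0] [260.52496098 222.71425468]
proj [0.6, 0, 0] [260.30670712 179.73323767]
proj [0.5, 0.1, 0] [217.38899129 222.91029533]
jar [ 0.741 -0.035  0.059]
cut [ 0.632 -0.237  0.013]
twz [ 0.589  0.176 -0.   ]
orange [ 0.51  -0.215  0.006]
blue [ 0.435 -0.046  0.01 ]
green [0.461 0.072 0.01 ]
[[-0.     0.339  0.941]
 [-0.002  0.941 -0.339]
 [-1.    -0.002  0.   ]]
```

View pics/crop0.png

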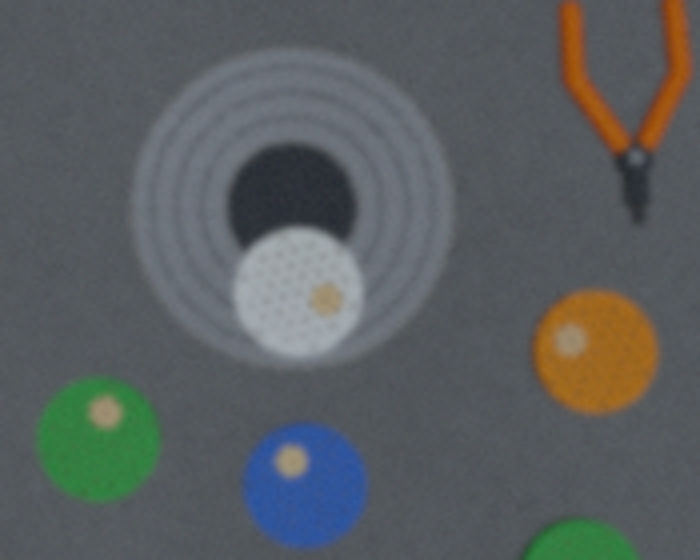

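The crop shows the cream board, wire-frame pattern and all, overhanging the dark recess towards the robot.

- **Board:** (0.543, -0.040)
- **Recess:** (0.592, -0.0385), where the plate fit and the dark disc agree within 2 mm
- **Offset:** about 49 mm, almost pure +x (50 mm expected)
- **Heights:** plate 0.052, board top about 0.062

My plan is to part the fingers 40 mm so they cradle the rear of the board, with the tips about 2 mm above the plate, and push in +x. First I'll turn the tool so that its z points along world +x, then move over.

Request:
carry_out(targets="0.45 0 0 0 -0.115;0.45 0 0 0 -0.115;0.45 0 0 0 -0.116;0.45 0 -37 16 0;0.45 0 -37 16 0;0.45 0 -37 16 0;0.45 0 -37 16 0;0.45 0 -37 16 0;0.45 0 -37 16 0;0.45 0 -37 16 0;0.45 0 -37 16 0;0.45 0 -37 16 0;0.45 0 -37 16 0;0.45 0 -37 16 0;0.45 0 -37 16 0;0.45 0 -37 16 0;0.45 0 -37 16 0;0.45 0 -37 16 0;0.45 0 -37 16 0;0.45 0 0 0 0")

```text
clock: 1.77
tool_pos: [0.47, -0.0126, 0.4041]
eef_rot: [0.003, 0.707, -0.007, 0.707]
contact_force: [0.4, -0.1, 0.2]
opening: 0.448
```

Request:
carry_out(targets="0.45 0 -27 15 0;0.45 35 0 0 0;0.45 35 0 0 0;0.45 35 0 0 0;0.45 30 0 0 0;0.45 0 0 0 0;0.45 0 0 0 0")

```text
clock: 2.35
tool_pos: [0.4825, -0.0306, 0.2689]
eef_rot: [-0.0, 0.708, 0.0, 0.706]
contact_force: [0.4, 0.5, 0.9]
opening: 0.455
```

```bash
cat > look.py <<'E'
import sys
from h import *
k=sys.argv[1]
s=r.get_state()
ims=[]
for n in("top","side"):
    p,d=eyes.snapshot(n); cv2.imwrite(f"/tmp/{n}{k}.png",p); np.save(f"/tmp/{n}{k}.npy",d)
    u,v=map(int,proj(n,[.565,-.039,.06])); ims.append(cv2.resize(p[v-60:v+60,u-65:u+65],None,fx=3,fy=3,interpolation=cv2.INTER_CUBIC))
cv2.imwrite(f"pics/look{k}.png",np.hstack(ims))
print(s['clock'],np.round(s['tool_pos'],4),np.round(s['contact_force'],2),s['opening']); print(R.from_quat(s['eef_rot']).as_matrix().round(3))
E
python3 look.py 1
```

```text
2.35 [ 0.4825 -0.0306  0.2689] [0.42 0.51 0.91] 0.45469975121469747
[[-0.004 -0.001  1.   ]
 [-0.     1.     0.001]
 [-1.    -0.    -0.004]]
```

View pics/look1.png

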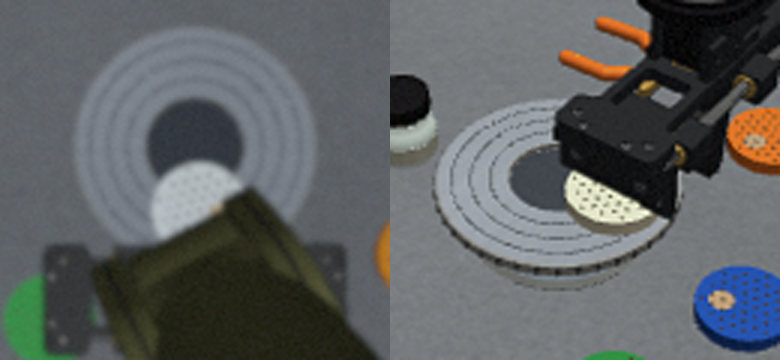

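The gripper is above and behind the board; in the side view the board is at (610,195) of the crop, untouched. I'll correct y and lower.

Request:
carry_out(targets="0.45 0 -9 0 0;0.45 25 0 0 0;0.45 18 0 0 0;0.45 0 0 0 0;0.45 0 0 0 0")

```text
clock: 2.87
tool_pos: [0.4832, -0.0405, 0.2276]
eef_rot: [-0.0, 0.707, -0.0, 0.707]
contact_force: [0.5, 0.3, -0.9]
opening: 0.451
```

```bash
python3 look.py 2
```

```text
2.8667 [ 0.4832 -0.0405  0.2276] [ 0.46  0.25 -0.85] 0.45114109114998835
[[ 0.001  0.     1.   ]
 [-0.     1.    -0.   ]
 [-1.    -0.     0.001]]
```

View pics/look2.png

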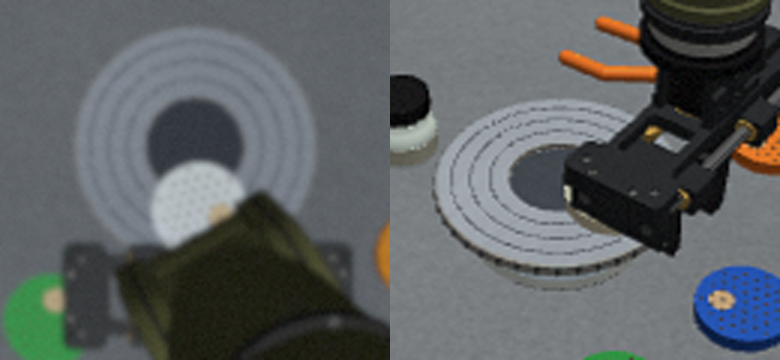

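Run:
```python
from h import *
K,Rm,t=cam("side"); print("cam pos",-Rm.T@t)
p=cv2.imread("/tmp/side2.png")
x,y,z=r.get_state()['tool_pos']
q=cv2.resize(p[90:270,180:380],None,fx=4,fy=4,interpolation=cv2.INTER_CUBIC)
for sy in(-1,1):
  for dy in (20,37.5):
    for dx in(-9,9):
      u=(proj("side",[x+dx/1e3,y+sy*dy/1e3,z-.166])-[180,90])*4; cv2.circle(q,(int(u[0]),int(u[1])),3,(0,0,255) if sy<0 else (0,255,255),-1)
cv2.imwrite("pics/s2.png",q[:600])
```

```text
cam pos [0.1927329  0.47556064 0.64441579]
```

View pics/s2.png

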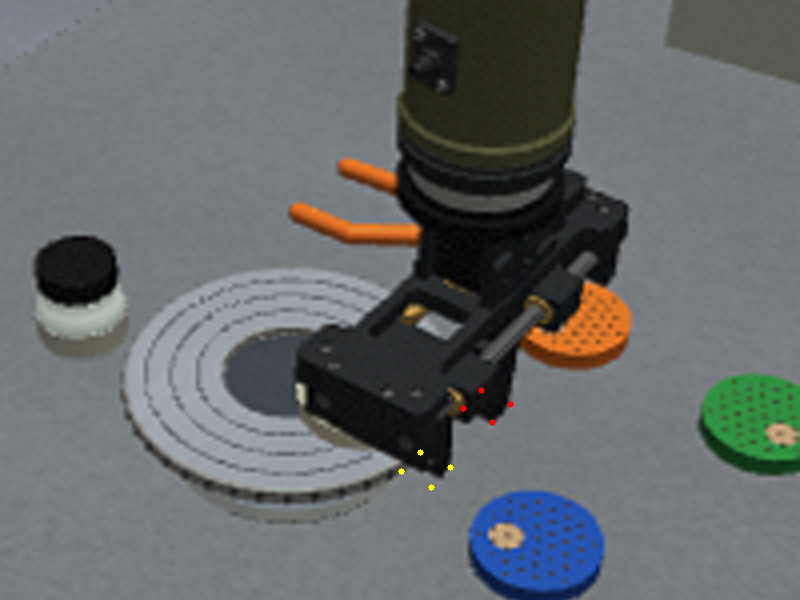

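The tips project where expected (yellow and red dots under the gripper). The view of the board's rear is hidden, so I'll advance while watching force.

Request:
carry_out(targets="0.45 7.5 0 0 0;0.45 0 0 0 0;0.45 0 0 5 0;0.45 0 0 5 0;0.45 0 0 5 0;0.45 0 0 3 0;0.45 0 0 0 0")

```text
clock: 3.55
tool_pos: [0.5021, -0.0399, 0.2193]
eef_rot: [0.0, 0.706, 0.0, 0.708]
contact_force: [-0.8, 0.1, 0.0]
opening: 0.45
```

Request:
carry_out(targets="0.45 -0.7 0 3 0;0.45 0 0 3 0;0.45 0 0 3 0;0.45 0 0 3 0;0.45 0 0 3 0;0.45 0 0 3 0;0.45 0 0 0 0")

```text
clock: 4.13
tool_pos: [0.5197, -0.0399, 0.2199]
eef_rot: [0.0, 0.707, 0.0, 0.708]
contact_force: [0.1, 0.8, 0.2]
opening: 0.455
```

```bash
python3 look.py 3
```

```text
4.1333 [ 0.5197 -0.0399  0.2199] [0.08 0.76 0.17] 0.45484437458628746
[[ 0.001 -0.     1.   ]
 [ 0.     1.     0.   ]
 [-1.     0.     0.001]]
```

View pics/look3.png

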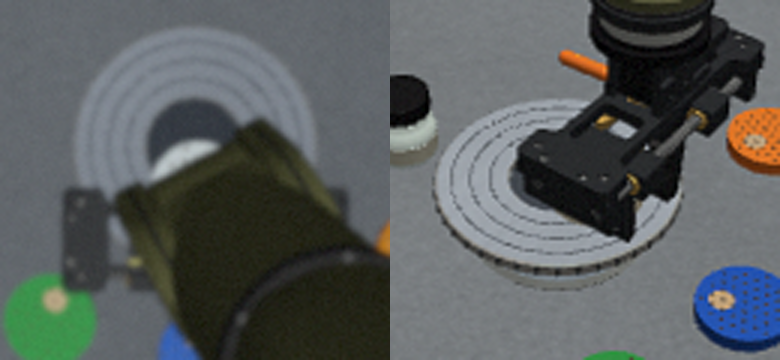

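The board is moving with the fingers; its leading edge is at about (200,137) in the top crop. I'll measure that edge.

```bash
cat > lead.py <<'E'
import sys
from h import *
k=sys.argv[1]; zz=float(sys.argv[2]) if len(sys.argv)>2 else .064
p=cv2.imread(f"/tmp/top{k}.png").astype(int)
m=((p[...,2]>125)&(p[...,1]>120)&(p[...,0]>120))
m[:150]=0; m[235:]=0; m[:,:240]=0; m[:,315:]=0
m=cv2.morphologyEx(m.astype(np.uint8),cv2.MORPH_OPEN,np.ones((3,3)))
n,l,st,ce=cv2.connectedComponentsWithStats(m)
i=1+np.argmax(st[1:,4]); print(st[i])
# leading-arc points: topmost per column, circle fit with fixed R=35mm
P=[]
for u in range(st[i][0],st[i][0]+st[i][2]):
    v=np.where(l[:,u]==i)[0]
    if len(v): P.append(ray("top",(u,v[0]-.5),zz)[:2])
P=np.array(P)
from scipy.optimize import least_squares
f=least_squares(lambda c:np.hypot(*(P-c).T)-.035,[P[:,0].max()-.035,-.04],loss="soft_l1",f_scale=.001)
print("centre",f.x,"rms",np.sqrt(np.mean(f.fun**2)),len(P))
E
python3 - <<'E'
E
cp pics/top0.png /tmp/top0.png; python3 lead.py 0; python3 lead.py 3
```

```text
[263 187  33  33 814]
centre [ 0.5436431  -0.04050416] rms 0.0007858564771125192 33
[262 180  21  13 124]
centre [ 0.55970638 -0.03881962] rms 0.0008551529819791066 21
```

Request:
carry_out(targets="0.45 0 0.5 3 0;0.45 0 0 3 0;0.45 0 0 3 0;0.45 0 0 3 0;0.45 0 0 3 0;0.45 0 0 3 0;0.45 0 0 3 0;0.45 0 0 0 0")

```text
clock: 4.9
tool_pos: [0.5407, -0.0394, 0.2199]
eef_rot: [0.0, 0.707, 0.0, 0.708]
contact_force: [0.6, 0.2, -0.3]
opening: 0.451
```

```bash
python3 look.py 4; python3 lead.py 4
```

```text
4.9 [ 0.5407 -0.0394  0.2199] [ 0.62  0.18 -0.29] 0.4509378693189922
[[ 0.001 -0.     1.   ]
 [ 0.     1.     0.   ]
 [-1.     0.     0.001]]
[245 153  18  29 116]
centre [ 0.61722085 -0.00645735] rms 0.0023072686714115695 18
```

View pics/look4.png

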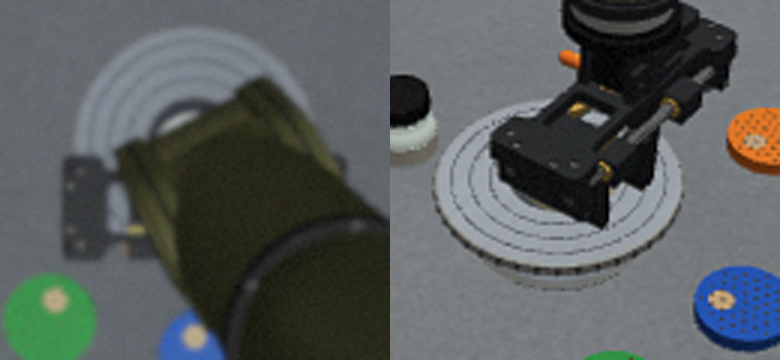

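The leading edge (180,112 in the crop) is now well inside the recess, and the dark sliver ahead of it is shrinking. Contact force is below 1 N. I'll continue with finer steps.

Request:
carry_out(targets="0.45 0 0.5 2 0;0.45 0 0 2 0;0.45 0 0 2 0;0.45 0 0 1.5 0;0.45 0 0 0 0")

```text
clock: 5.42
tool_pos: [0.5479, -0.0388, 0.2199]
eef_rot: [0.0, 0.707, 0.0, 0.707]
contact_force: [0.1, -1.0, -0.4]
opening: 0.444
```

```bash
python3 look.py 5
```

```text
5.4167 [ 0.5479 -0.0388  0.2199] [ 0.14 -1.04 -0.44] 0.4437737659051381
[[ 0.001 -0.     1.   ]
 [ 0.     1.     0.   ]
 [-1.     0.     0.001]]
```

View pics/look5.png

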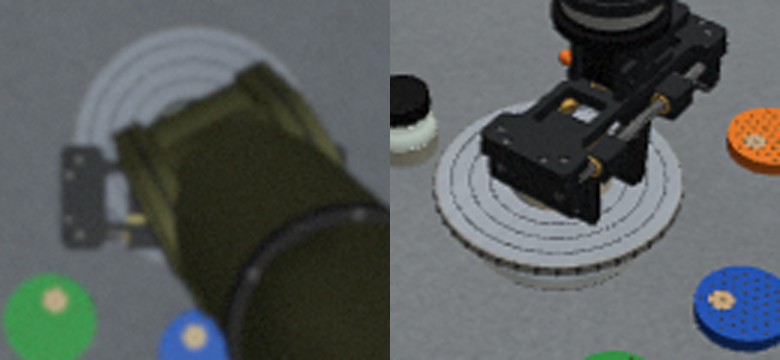

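Force is still about 1 N, and the board is now hidden under the gripper in both views. I'll take 1 mm steps for another 4 mm.

Request:
carry_out(targets="0.45 0 0 1 0;0.45 0 0 1 0;0.45 0 0 1 0;0.45 0 0 1 0;0.45 0 0 0 0")

```text
clock: 5.93
tool_pos: [0.5517, -0.0389, 0.2199]
eef_rot: [-0.0, 0.707, 0.0, 0.707]
contact_force: [0.2, 0.4, -0.6]
opening: 0.453
```

I'll back off to look properly rather than push blind.

Request:
carry_out(targets="0.45 0 0 -10 0;0.45 0 0 -20 0;0.45 0 0 -20 0;0.45 -30 0 -20 0;0.45 -40 0 0 0;0.45 -40 0 0 0;0.45 0 40 0 0;0.45 0 40 0 0;0.45 0 40 0 0;0.45 0 40 0 0;0.45 0 40 0 0;0.45 0 40 0 0;0.45 0 0 0 0;0.45 0 0 0 0")

```text
clock: 7.1
tool_pos: [0.4809, 0.2042, 0.33]
eef_rot: [-0.001, 0.707, 0.003, 0.707]
contact_force: [0.4, -0.7, -0.1]
opening: 0.45
```

```bash
python3 look.py 6
python3 - <<'E'
from h import *
p=cv2.imread("/tmp/top6.png"); c=cream(p,(225,130,330,230)); e=cv2.fitEllipse(c); print(e)
for z in(.058,.064):print(z,ray("top",e[0],z))
d=np.load("/tmp/top6.npy"); K,Rm,t=cam("top"); v,u=np.mgrid[:384,:512]
W=(np.stack([(u-K[0,2])/K[0,0]*d,(v-K[1,2])/K[1,1]*d,d],-1)-t)@Rm
m=np.zeros(d.shape,np.uint8); cv2.drawContours(m,[c],-1,1,-1); m=cv2.erode(m,np.ones((5,5)))>0
P=W[m]; A=np.c_[P[:,:2]-P[:,:2].mean(0),np.ones(len(P))]; print("top plane slope x,y,z0",np.linalg.lstsq(A,P[:,2],rcond=None)[0],len(P))
E
```

```text
7.1 [0.4809 0.2042 0.33  ] [ 0.44 -0.68 -0.11] 0.44952431061666703
[[ 0.001 -0.006  1.   ]
 [ 0.002  1.     0.006]
 [-1.     0.002  0.001]]
((278.36688232421875, 181.4951171875), (30.737720489501953, 31.219562530517578), 126.08776092529297)
0.058 [ 0.59080467 -0.03943953  0.058     ]
0.064 [ 0.59030084 -0.03916274  0.064     ]
top plane slope x,y,z0 [-0.63139059  0.34543309  0.05980149] 557
```

View pics/look6.png

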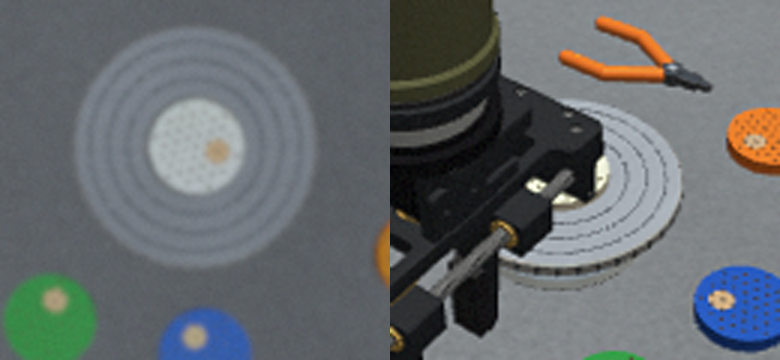

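The top view shows the board concentric with the plate at (197,147), with the recess wall as a thin rim round it. The depth plane fit is nonsense (slope -0.63), so it needs a robust redo. I'll clear the arm from the side camera first.

Request:
carry_out(targets="0.45 -40 0 0 0;0.45 -35 0 0 0;0.45 0 40 -10 0;0.45 0 40 -10 0;0.45 0 40 -10 0;0.45 0 40 -10 0;0.45 0 40 -10 0;0.45 0 40 -10 0;0.45 0 40 -10 0;0.45 0 40 -10 0;0.45 0 40 -10 0;0.45 0 0 0 0;0.45 0 0 0 0;0.45 0 0 0 0")

```text
clock: 8.37
tool_pos: [0.3931, 0.559, 0.4042]
eef_rot: [-0.0, 0.707, -0.002, 0.707]
contact_force: [1.5, 0.1, -0.7]
opening: 0.451
```

```bash
python3 look.py 7
python3 - <<'E'
from h import *
for n in("top","side"):
    d=np.load(f"/tmp/{n}7.npy"); K,Rm,t=cam(n); v,u=np.mgrid[:384,:512]
    W=(np.stack([(u-K[0,2])/K[0,0]*d,(v-K[1,2])/K[1,1]*d,d],-1)-t)@Rm
    rr=np.hypot(W[...,0]-.591,W[...,1]+.039); ok=(d>0)&(W[...,2]>.03)&(W[...,2]<.09)
    for nm,s in dict(board=rr<.028,xp=(rr<.031)&(W[...,0]>.605),xm=(rr<.031)&(W[...,0]<.577),yp=(rr<.031)&(W[...,1]>-.025),ym=(rr<.031)&(W[...,1]<-.053),plate=(rr>.045)&(rr<.08)).items():
        a=W[ok&s][:,2]; print(n,nm,np.median(a).round(4),a.std().round(4),len(a))
p=cv2.imread("/tmp/side7.png"); u,v=map(int,proj("side",[.591,-.039,.058]))
cv2.imwrite("pics/s7.png",cv2.resize(p[v-40:v+40,u-50:u+50],None,fx=7,fy=7,interpolation=cv2.INTER_CUBIC))
E
```

```text
8.3667 [0.3931 0.559  0.4042] [ 1.54  0.08 -0.73] 0.4511977152439598
[[ 0.001  0.002  1.   ]
 [-0.003  1.    -0.002]
 [-1.    -0.003  0.001]]
top board 0.058 0.0018 508
top xp 0.058 0.0017 147
top xm 0.0582 0.0018 145
top yp 0.0581 0.0017 130
top ym 0.0579 0.0018 141
top plate 0.0521 0.0018 2786
side board 0.0591 0.0011 349
side xp 0.0592 0.0011 88
side xm 0.0589 0.001 102
side yp 0.0592 0.0011 102
side ym 0.059 0.0009 91
side plate 0.0531 0.001 1947
```

View pics/s7.png

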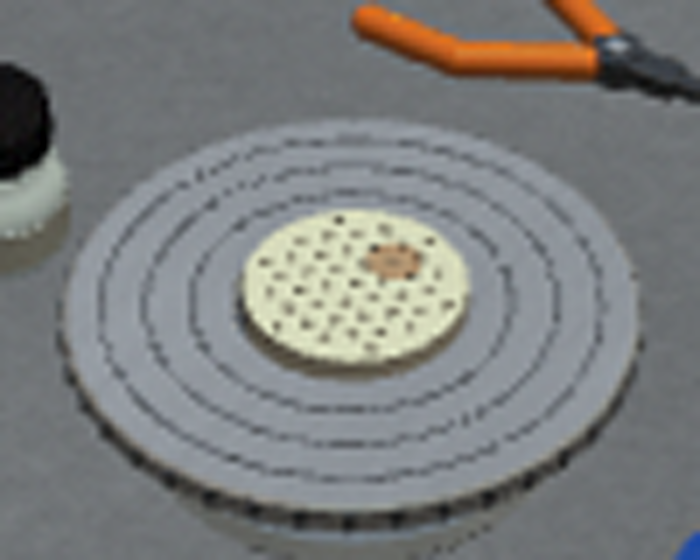

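The side view shows the board central in the plate at (355,290). Both cameras put its top 6 mm above the plate and level within 0.3 mm, so it is seated. The jar and cutters are undisturbed, so I'm handing in.

```bash
python3 -c "
from plant import r
print(r.finish_job())"
```

```text
the job is handed in; nothing more can be done
None
```

The cream board is seated in the recess and the job was handed in at about 8.4 s. I pushed it roughly 48 mm in +x with the two fingertips parted 40 mm and about 2 mm above the plate. It was never gripped, and the force readings I took between moves stayed around 1 N or less.

**Last checks:**
- **Height:** the board's top is 5.9–6.0 mm above the plate in both cameras, as it should be when seated.
- **Level:** its four sides agree within 0.3 mm.
- **Centring:** its centre measured (0.591, -0.039), within about 1.5 mm of the recess centre.
- **Other objects:** the last pictures showed the jar and cutters where they had been. I did not re-measure the jar, cutters, tweezers or coloured discs after the push, but the fingers never worked near them.

**Checks that failed or disagreed:**
- My first depth plane fit after the push gave a meaningless slope, so I redid it with regional medians.
- One leading-edge fit during the push caught the wrong area and was discarded.
- Absolute heights from the side camera read about 1 mm higher than from the top one, which is within the 2 mm calibration.

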